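# Roll a sample tube onto the check line

## Robot

A 7-joint arm with a two-finger parallel gripper is mounted at the origin on a cart in front of the work surface, level with it; the furniture and walls round the work are solid. World frame = base frame: x ahead of the robot, y to its left, z up, the work surface at z = 0. Lengths are in m, angles in rad, forces in N, time in s.
With the tool pointing down it reaches from about 0.425 to 0.875 m from the base axis. Payload 4.7 kg.
Tool frame: the origin (TCP) lies between the finger pads; the fingertips stand ctrl.tip_reach ahead of it and the grasp point (between the pads) lies 5 mm behind it (ctrl.tip_reach is the distance from the TCP to the fingertips, in m); z points along the fingers, y is the direction in which the jaws open and shut (so a half turn about z gives the same grasp; the last joint's range is limited). The gripper opens to 87 mm and grips with 3 to 60 N. Pads are 19 mm wide; open, the fingers measure 117 mm over their backs; the gripper's body (75 mm by 190 mm) begins 51 mm behind the grasp point.
Start: joints at [1.338, 0.321, -0.07, 1.45, 0.023, 1.371, -0.057], TCP at [0.159, -0.63, 0.237] pointing down, gripper open.
Joint ranges: [-2.86, 2.86], [-0.3, 2.09], [-1.38, 1.24], [0.06, 2.45], [-1.56, 4.7], [0.09, 2.05], [-2.69, 2.69]. Speed limits (rad/s): [2.57, 2.57, 3.14, 3.14, 3.14, 3.14, 3.14].

## Interface

Orientations are given as a rotation vector (axis times angle).
In Python, from bench import ctrl gives the robot as it stands.
- The arm moves only by the shell command python3 -m handwheel 'ROWS' [FORCE]. ROWS is JSON, a list of rows, each a list of 7 numbers: the shift along the tool's x, y, z in mm, then the turn, a rotation vector about the tool's x, y, z in rad, then the gripper's target within -1 to 1 (shut at 1, half-way at 0, fully open at -1). In form: [[dx, dy, dz, ax, ay, az, grip], ...]. A call has 1 to 12 rows; each row is the pose to reach, as a shift and turn from the pose commanded when the call began, along the tool's axes at that moment; what a row does not reach only later rows make up. A row lasts 1/8 s, in which the tool goes at most 62.5 mm and 10.7 degrees, less where a joint would pass 70% of its speed; a pose out of reach is approached as far as the arm can. A call with a gripper value outside its range is refused whole. The fingers move at their own pace and stop on an object; FORCE is the grip in N (left out, the last holds). Time passes only in rows, so rows that repeat a pose let the fingers close. It gives the time, the measured TCP pose, the force and the opening at its end, in the units of the state.
- ctrl.get_state(): the state, without advancing time (a new reading comes with each control period).
- ctrl.get_image(name): name is "side" or "top" or "wrist"; returns the picture (480x640x3 uint8, red, green, blue); there is no depth.
- ctrl.camera_model(name): a dict with "mtx" (3x3 intrinsics, pixels), "xyz" and "orientation" of the camera in the world. Camera axes: x right, y up, looking along -z (the intrinsics and any distortion apply to the point x, -y, -z); pixel columns grow to the right and rows downward; lengths in m; the calibration is good to about 2 mm. A picture is of the moment at which its call begins: read the wrist's pose just before it. camera_model takes no time and is no camera call; for the wrist camera it gives the pose at the moment of the call.
- ctrl.close_job(): hands the job in, once; it reports no verdict.
The state is a dict: "time": time; "joint_positions": joint angles; "qd": joint speeds; "joint_torque": joint torques, N m; "position": TCP position; "tool_rot": TCP orientation; "ft_force": force on the tool from outside, world axes, zero at the start; "torque": the same for the moment, N m; "grip_width": opening from 0.0 (shut) to 1.0 (fully open).
Only numpy, scipy, OpenCV 4.12 (cv2) and the standard library are available. Lean on these libraries where they do the work, as an engineer would, in place of code of your own. Each camera call takes 0.05 s, during which the arm holds its last target.

## Task

The capped sample tube lying on the white board is to be lined up for a label check: roll it with your fingertips along the board until it lies over and along the black line across the board's middle, its cap still hanging over the same edge. Roll it rather than dragging it, do not pick it up, and leave the swab packet, the pen and the wipes tub where they are. Finish with the tube at rest.

Things in the scene. Friction and masses are not known exactly. Their poses are not given: they have to be found in the camera images.
- board: White board fixed flat on the desk, 88 mm (its x) by 340 mm (its y), top face 6 mm above the desk. Origin: centre of its underside. A thin black line runs along the board's x axis across its middle (board y = 0). A grey stop 8 mm wide, 12 mm high, closes each end (board y = +-170 mm). The board may be turned by up to 20 degrees.
- tube: Loose capped tube, 124 mm long, about 31 g, lying nearly along the board's x, 60 to 85 mm left or right of the line. Body 22 mm thick, 100 mm long, on the board, top 28 mm above the desk. Origin: on the axis, 50 mm from the foot. Its x axis runs from cap to foot; z points up at the start and turns as it rolls. It rolls straight and freely, half as far as a fingertip pressed lightly on its top moves.
- cap (a point): Middle of the tube's blue cap, on the axis. The cap is 26 mm thick and 24 mm long and hangs free past the board's -x edge; its inner shoulder starts about 7 mm outside that edge.
- swab: Flat swab packet, 24 x 185 x 4 mm, lying across the board on the other side of the line from the tube, 60 to 85 mm from the line. Origin: centre of its underside, on the board. Leave it alone.
- pen: Ball pen, 145 x 11 x 9 mm, lying on the desk right of the board. Origin: centre of its underside. Leave it alone.
- wipes: Upright round tub of wipes, 69 mm in diameter and 133 mm high, on the desk behind and right of the board. Origin: centre of its underside. Leave it alone.
There are look-alikes about, which are no part of the job. Leave any orange or purple look-alike of the tube alone.

How it is judged:
On the way, in this order (a step that is already met when the one before it is completed fails the run):
1. the tube has been rolled half over (not dragged) (angle between tube's own z axis and vertical above 2.6 rad), for 0.02 s.
2. the tube has been rolled on, well past half a turn (angle between tube's own z axis and vertical below 2.3 rad), for 0.02 s.
At the end, for the whole second after the job is handed in: The tube lies at rest on the board, its origin within 6 mm of the black line, its axis within 0.17 rad of the line's direction, and not shifted lengthwise (tube origin between -20 and +8 mm along the board's x), so that its cap still overhangs (y of tube in the frame of board between -0.006 and 0.006 m and x of tube in the frame of board between -0.02 and 0.008 m and z of tube in the frame of board between 0.015 and 0.019 m and angle between the x axis of tube and the x axis of board, either way round below 0.17 rad and linear speed of tube below 0.004 m/s); the robot touches nothing.
It fails at once if the tube was lifted or tipped up (z of tube in the frame of board above 0.027 m or angle between tube's own x axis and vertical below 1.37 rad or angle between tube's own x axis and vertical above 1.77 rad).
It fails at once if the swab packet, the pen or the wipes tub was moved (distance of any of swab, pen, wipes from where it was at the start of the episode above 0.015 m).
It also fails if it takes over 54 s, if anything falls off the work surface, if the arm or the gripper's body presses on something with over 40 N, if the wrist force passes 120 N, or if a joint passes its speed limit or range.

## Working session

There is one attempt and no reset: what is moved stays moved. The work goes in short steps, Python scripts to look and compute and a shell command to move; the robot and the scene stay as the last step left them, time stands still between calls to the robot, and variables do not carry over. Pictures are saved under pics/ and viewed, and the job is handed in when it is done.

```bash
ls; mkdir -p pics; python3 - <<'E'
from bench import ctrl
import cv2
print(ctrl.get_state(), ctrl.tip_reach)
for n in ("top","side","wrist"):
    m=ctrl.camera_model(n); print(n,m)
    cv2.imwrite(f"pics/{n}0.png",ctrl.get_image(n)[:,:,::-1])
E
```

```text
pics
{'time': 0.0, 'joint_positions': array([ 1.33807088,  0.32183429, -0.07009399,  1.45167514,  0.02262079,
        1.37081049, -0.05687588]), 'qd': array([ 2.08777331e-04, -6.32246635e-04, -1.35915793e-04,  2.00321010e-06,
       -2.23961226e-03,  4.80189023e-04,  1.06945134e-04]), 'joint_torque': array([-2.30766454e-04, -4.91282701e+01, -4.03702240e-01, -3.12526023e+01,
       -6.39276858e-02,  4.38099552e-02,  1.71464258e-04]), 'position': array([ 0.1586333 , -0.62979609,  0.23545418]), 'tool_rot': array([-3.11579264e+00, -3.86599608e-01,  5.55793777e-04]), 'ft_force': array([-0.59953267, -0.16563963,  0.16890829]), 'torque': array([-0.00074654, -0.02586357,  0.007127  ]), 'grip_width': 1.0023168517113217} 0.014
top {'mtx': array([[495.12885448,   0.        , 314.20701299],
       [  0.        , 495.12885448, 235.1943223 ],
       [  0.        ,   0.        ,   1.        ]]), 'xyz': array([0.36557348, 0.0349215 , 1.23318   ]), 'orientation': array([ 0.09925979, -0.10931256, -1.58585654])}
side {'mtx': array([[478.69994469,   0.        , 319.90289819],
       [  0.        , 478.69994469, 234.60336943],
       [  0.        ,   0.        ,   1.        ]]), 'xyz': array([ 0.37533634, -0.7123867 ,  0.7435932 ]), 'orientation': array([ 0.8332809 , -0.09510751, -0.20148942])}
wrist {'mtx': array([[358.4740914 ,   0.        , 320.78925283],
       [  0.        , 358.4740914 , 236.10586876],
       [  0.        ,   0.        ,   1.        ]]), 'xyz': array([ 0.22459918, -0.61354299,  0.38334346]), 'orientation': array([-0.21634324,  0.17112505, -1.31644417])}
```

View pics/top0.png

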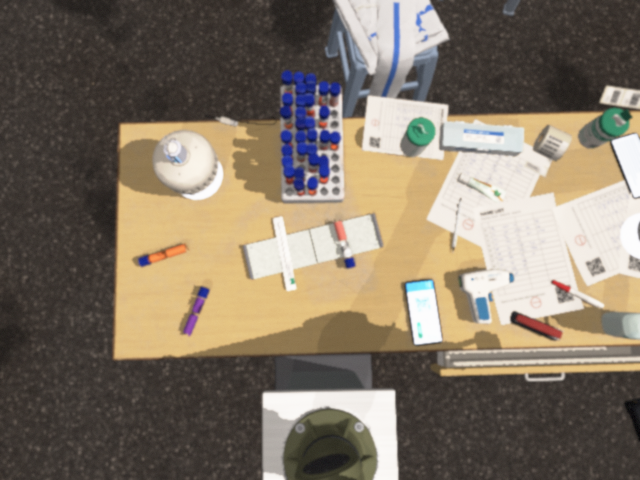

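View pics/side0.png

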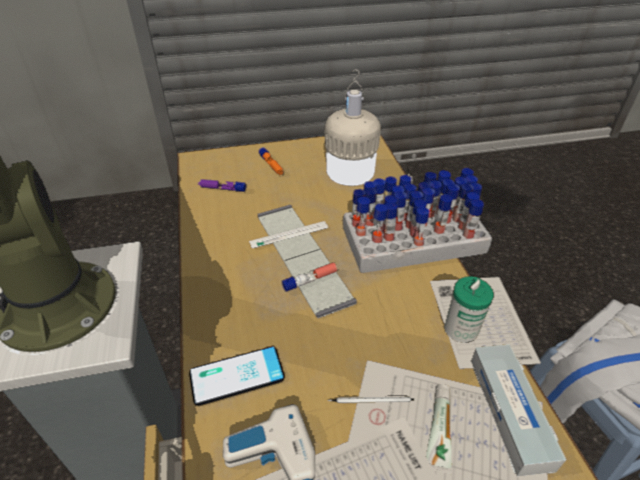

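The top view shows the board centred near (313,245). The tube is right of the line at about (345,243), its cap (348,262) toward the robot, and the swab is left of the line at (285,253). The tube therefore rolls towards world +y. Next I'll zoom in to measure.

```bash
python3 - <<'E'
import cv2,numpy as np
a=cv2.imread("pics/top0.png")[200:300,230:400]; b=cv2.imread("pics/side0.png")[195:325,240:370]
cv2.imwrite("pics/topz.png",cv2.resize(a,None,fx=4.5,fy=4.5,interpolation=cv2.INTER_CUBIC))
cv2.imwrite("pics/sidez.png",cv2.resize(b,None,fx=4.5,fy=4.5,interpolation=cv2.INTER_CUBIC))
E
```

```text
(no output)
```

View pics/topz.png

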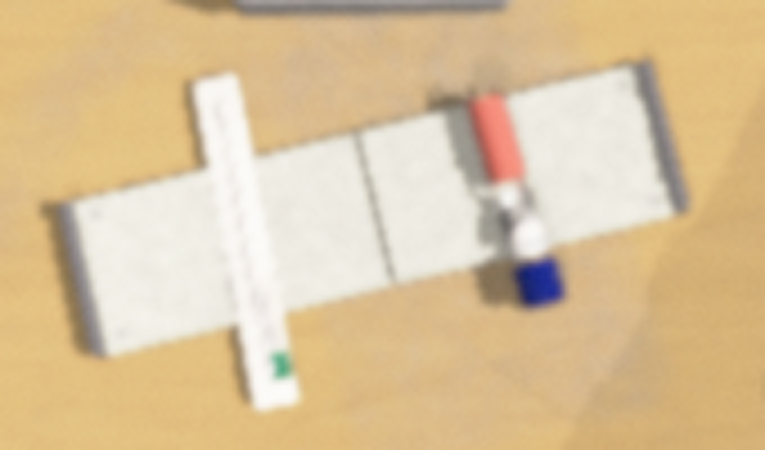

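View pics/sidez.png

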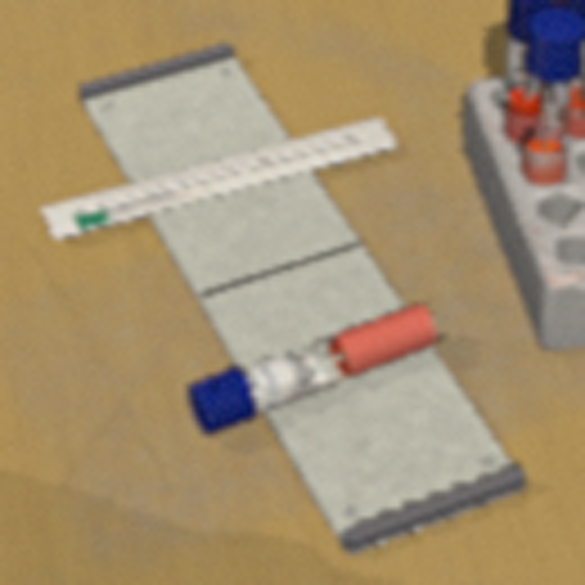

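```bash
cat > h.py <<'E'
import numpy as np, cv2
from scipy.spatial.transform import Rotation as R
def ray(m,uv):
    d=np.linalg.inv(m["mtx"])@np.r_[uv,1.]
    d=R.from_rotvec(m["orientation"]).as_matrix()@(d*[1,-1,-1])
    return np.array(m["xyz"]),d/np.linalg.norm(d)
def onz(m,uv,z):
    o,d=ray(m,uv); return o+d*(z-o[2])/d[2]
def tri(m1,u1,m2,u2):
    o1,d1=ray(m1,u1);o2,d2=ray(m2,u2)
    s=np.linalg.lstsq(np.c_[d1,-d2],o2-o1,rcond=None)[0]
    p,q=o1+s[0]*d1,o2+s[1]*d2
    return (p+q)/2,np.linalg.norm(p-q)
def cents(img,roi=None):
    hsv=cv2.cvtColor(img,cv2.COLOR_RGB2HSV); out={}
    for n,lo,hi in (("red",(0,110,120),(8,255,255)),("blue",(112,170,40),(125,255,255))):
        k=cv2.inRange(hsv,lo,hi)
        if n=="red": k|=cv2.inRange(hsv,(172,110,120),(180,255,255))
        N,L,S,C=cv2.connectedComponentsWithStats(k)
        out[n]=[(C[i].round(1).tolist(),S[i].tolist()) for i in range(1,N) if S[i,4]>25 and (roi is None or (roi[0]<C[i][0]<roi[2] and roi[1]<C[i][1]<roi[3]))]
    return out
E
python3 - <<'E'
from bench import ctrl
from h import *
T=ctrl.camera_model("top");S=ctrl.camera_model("side")
tp=lambda x,y:((x+.5)/4.5-.5+230,(y+.5)/4.5-.5+200)
sp=lambda x,y:((x+.5)/4.5-.5+240,(y+.5)/4.5-.5+195)
ct=cents(cv2.imread("pics/top0.png")[:,:,::-1].copy(),(230,205,400,300)); cs=cents(cv2.imread("pics/side0.png")[:,:,::-1].copy(),(240,195,345,325))
print(ct,cs)
for k in ("red","blue"):
    if ct[k] and cs[k]:print(k,tri(T,ct[k][0][0],S,cs[k][0][0]))
for n,a,b in (("linefar",(361,133),(358,242)),("linenear",(395,282),(205,293)),("foot",(488,97),(430,322))):
    print(n,tri(T,tp(*a),S,sp(*b)),onz(T,tp(*a),.006),onz(S,sp(*b),.006))
E
```

```text
{'red': [([339.5, 230.1], [335, 221, 10, 19, 122])], 'blue': [([349.3, 262.4], [346, 259, 8, 8, 42])]} {'red': [([324.9, 269.9], [313, 263, 24, 15, 211])], 'blue': [([289.2, 283.6], [283, 278, 13, 12, 107])]}
red (array([ 0.53855124, -0.0371957 ,  0.01828417]), np.float64(0.0010012554369020273))
blue (array([ 0.45853055, -0.05936516,  0.01818976]), np.float64(0.00015441602318938744))
linefar (array([0.54278922, 0.03634517, 0.01107556]), np.float64(0.0018252375764725077)) [0.54444843 0.036279   0.006     ] [0.54301295 0.04147054 0.006     ]
linenear (array([0.46179428, 0.01892148, 0.00919277]), np.float64(0.001923090036440644)) [0.4610791  0.01891996 0.006     ] [0.4631411  0.02213657 0.006     ]
foot (array([ 0.56095087, -0.03402093,  0.0213227 ]), np.float64(0.00019912182474365856)) [ 0.56352289 -0.03490307  0.006     ] [ 0.5647845  -0.01963572  0.006     ]
```

```bash
cat >> h.py <<'E'
def todelta(st,p):
    M=R.from_rotvec(st["tool_rot"]).as_matrix()
    return (M.T@(np.array(p)-st["position"])*1000).round(1)
E
python3 - <<'E'
from bench import ctrl
from h import *
st=ctrl.get_state();M=R.from_rotvec(st["tool_rot"]).as_matrix()
print(M.round(3), todelta(st,(.37,-.36,.22)),todelta(st,(.5,-.04,.18)))
E
```

```text
[[ 0.97   0.244 -0.   ]
 [ 0.244 -0.97   0.001]
 [-0.    -0.001 -1.   ]] [ 270.9 -210.1   16. ] [ 475.1 -488.6   56.4]
```

```bash
python3 -m handwheel '[[54,-42,0,0,0,0,1],[108,-84,0,0,0,0,1],[162,-126,5,0,0,0,1],[216,-168,10,0,0,0,1],[271,-210,16,0,0,0,1],[305,-257,16,0,0,0,1],[340,-304,16,0,0,0,1],[375,-351,20,0,0,0,1],[409,-398,26,0,0,0,1],[442,-443,36,0,0,0,1],[475,-489,50,0,0,0,1],[475,-489,56,0,0,0,1]]' 10
python3 - <<'E'
from bench import ctrl
from h import *
st=ctrl.get_state();print(st["time"],st["position"],st["grip_width"],st["ft_force"])
m=ctrl.camera_model("wrist");img=ctrl.get_image("wrist");cv2.imwrite("pics/w1.png",img[:,:,::-1])
print(m);c=cents(img);print(c)
for k,v in c.items():
    for x in v: print(k,onz(m,x[0],.018))
E
```

```text
time: 1.65
position: [0.5004, -0.0343, 0.18]
tool_rot: [-3.114, -0.401, -0.0]
ft_force: [-0.4, -0.2, 0.2]
grip_width: 0.008
1.65 [ 0.50041292 -0.0342843   0.17997279] 0.007765264448926213 [-0.4422791  -0.16074506  0.15372321]
{'mtx': array([[358.4740914 ,   0.        , 320.78925283],
       [  0.        , 358.4740914 , 236.10586876],
       [  0.        ,   0.        ,   1.        ]]), 'xyz': array([ 0.56618737, -0.01742033,  0.32779936]), 'orientation': array([-0.21604557,  0.17005941, -1.30721386])}
{'red': [([333.2, 5.7], [318, 0, 28, 18, 207]), ([240.0, 24.3], [222, 7, 31, 32, 489]), ([279.6, 30.1], [265, 16, 28, 27, 496]), ([287.0, 43.5], [271, 29, 26, 21, 74]), ([335.7, 183.5], [324, 157, 24, 56, 1274])], 'blue': []}
red [ 6.66263901e-01 -3.06455460e-04  1.80000000e-02]
red [0.63577388 0.06617656 0.018     ]
red [0.63957589 0.03559801 0.018     ]
red [0.63184264 0.02786642 0.018     ]
red [ 0.53616405 -0.03776016  0.018     ]
```

View pics/w1.png

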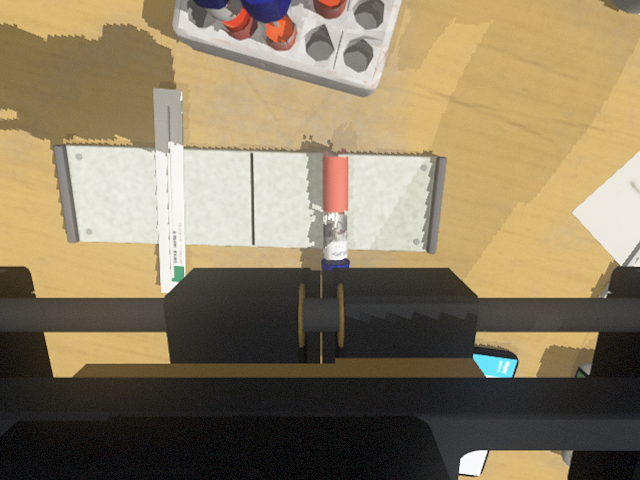

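```bash
cat >> h.py <<'E'
def proj(m,p):
    q=R.from_rotvec(m["orientation"]).as_matrix().T@(np.array(p)-m["xyz"]); q=q*[1,-1,-1]
    return (m["mtx"]@q/q[2])[:2].round(1)
E
python3 - <<'E'
from bench import ctrl
from h import *
st=ctrl.get_state();M=R.from_rotvec(st["tool_rot"]).as_matrix();m=ctrl.camera_model("wrist")
for z in (.014,0,-.03,-.056):
  for y in (-.015,0,.015):
    print(z,y,proj(m,st["position"]+M@[0.0095,y,z]))
# line & tube edges from w1
print("line",onz(m,(252.5,154),.006),onz(m,(253,244),.006))
print("board corners",[onz(m,p,.006).round(4) for p in((68,146),(438,157),(74,241),(432,252))])
print("foot",onz(m,(336,156),.018), "body near cap",onz(m,(335.5,260),.018))
E
python3 - <<'E'
import cv2
a=cv2.imread("pics/w1.png")[140:370,150:490];cv2.imwrite("pics/w1z.png",cv2.convertScaleAbs(cv2.resize(a,None,fx=2.3,fy=2.3,interpolation=2),alpha=1.3,beta=30))
E
```

```text
0.014 -0.015 [289.4 268.7]
0.014 0 [320.8 268.7]
0.014 0.015 [352.2 268.7]
0 -0.015 [286.7 279.5]
0 0 [320.8 279.5]
0 0.015 [354.9 279.5]
-0.03 -0.015 [279.  310.5]
-0.03 0 [320.8 310.5]
-0.03 0.015 [362.5 310.5]
-0.056 -0.015 [268.9 351.3]
-0.056 0 [320.8 351.3]
-0.056 0.015 [372.7 351.3]
line [0.54044968 0.03534042 0.006     ] [0.46043889 0.01835285 0.006     ]
board corners [array([0.5071, 0.192 , 0.006 ]), array([ 0.5784, -0.1222,  0.006 ]), array([0.4217, 0.1801, 0.006 ]), array([ 0.4947, -0.1455,  0.006 ])]
foot [ 0.55730614 -0.03510302  0.018     ] body near cap [ 0.46827405 -0.05859291  0.018     ]
```

View pics/w1z.png

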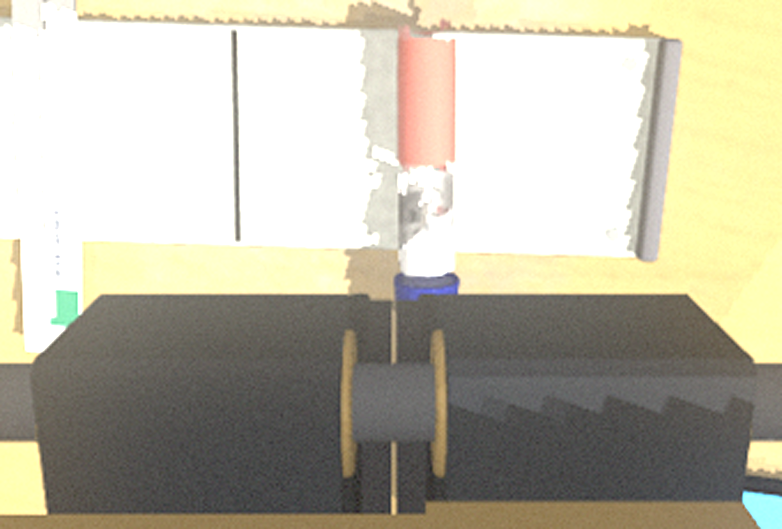

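```bash
python3 - <<'E'
from bench import ctrl
from h import *
for n,(x0,y0,x1,y1) in (("side",(200,130,440,310)),("top",(230,150,430,300))):
    m=ctrl.camera_model(n);img=ctrl.get_image(n)[:,:,::-1]
    cv2.imwrite(f"pics/{n}1.png",cv2.resize(cv2.convertScaleAbs(img[y0:y1,x0:x1],alpha=1.2,beta=25),None,fx=3.3,fy=3.3,interpolation=2))
st=ctrl.get_state();M=R.from_rotvec(st["tool_rot"]).as_matrix();m=ctrl.camera_model("side")
print((proj(m,st["position"]+M@[0,0,.014])-[200,130])*3.3,(proj(m,st["position"]+M@[0,0,-.056])-[200,130])*3.3)
E
```

```text
[349.8  295.68] [348.15 196.02]
```

View pics/side1.png

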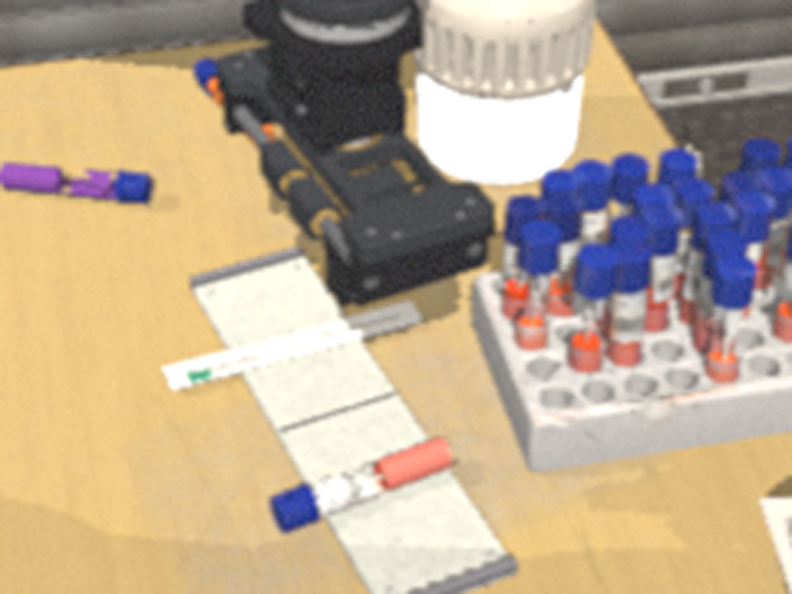

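```bash
python3 - <<'E'
from bench import ctrl
from h import *
st=ctrl.get_state();print(todelta(st,(.502,-.058,.046)))
E
```

```text
[ -1.3  17.2 134. ]
```

```bash
python3 - <<'E'
from bench import ctrl
st=ctrl.get_state();print(st["position"],st["tool_rot"],st["ft_force"])
E
python3 -m handwheel '[[-1,17,50,0,0,0,1],[-1,17,100,0,0,0,1],[-1,17,130,0,0,0,1],[-1,17,130,0,0,0,1]]' 10
```

```text
[ 0.49931755 -0.04094399  0.17999296] [ 3.11758289e+00  3.86005508e-01 -2.43787266e-03] [-0.26318295  0.15909117  0.8085906 ]
time: 2.3
position: [0.5007, -0.0587, 0.0487]
tool_rot: [-3.117, -0.382, 0.008]
ft_force: [-0.1, -0.1, 0.1]
grip_width: 0.007
```

```bash
python3 -m handwheel '[[0,0,3,0,0,0,1],[0,0,4,0,0,0,1],[0,0,5,0,0,0,1],[0,0,5,0,0,0,1]]'; python3 - <<'E'
from bench import ctrl
st=ctrl.get_state();print(st["position"],st["tool_rot"],st["ft_force"])
E
```

```text
time: 2.8
position: [0.5034, -0.0569, 0.046]
tool_rot: [3.117, 0.387, 0.001]
ft_force: [-0.3, -0.0, 0.2]
grip_width: 0.006
[ 0.50339695 -0.05689077  0.04603644] [3.11711864e+00 3.86732647e-01 1.18967654e-03] [-0.29044506 -0.01319166  0.24194923]
```

```bash
for i in 1 2 3; do :; done; python3 -m handwheel '[[0,0,1,0,0,0,1],[0,0,1,0,0,0,1]]'; python3 -m handwheel '[[0,0,1,0,0,0,1],[0,0,1,0,0,0,1]]'
```

```text
time: 3.05
position: [0.503, -0.0568, 0.0445]
tool_rot: [3.118, 0.387, -0.0]
ft_force: [0.2, 0.3, -0.4]
grip_width: 0.004
time: 3.3
position: [0.503, -0.0568, 0.0434]
tool_rot: [-3.118, -0.387, 0.0]
ft_force: [0.3, -1.0, 0.6]
grip_width: 0.01
```

```bash
python3 -m handwheel '[[0,0,1,0,0,0,1],[0,0,1,0,0,0,1]]'
```

```text
time: 3.55
position: [0.503, -0.0568, 0.0424]
tool_rot: [3.118, 0.387, -0.0]
ft_force: [0.4, 0.5, -0.3]
grip_width: 0.006
```

```bash
python3 -m handwheel '[[0,0,1,0,0,0,1],[0,0,1,0,0,0,1]]'
```

```text
time: 3.8
position: [0.5033, -0.0571, 0.0418]
tool_rot: [3.117, 0.387, 0.0]
ft_force: [-0.8, -1.2, 3.2]
grip_width: 0.005
```

```bash
python3 -m handwheel '[[0,0,0.5,0,0,0,1],[0,0,0.5,0,0,0,1]]'
```

```text
time: 4.05
position: [0.5033, -0.0573, 0.0416]
tool_rot: [3.117, 0.386, 0.0]
ft_force: [-2.2, -1.0, 5.7]
grip_width: 0.006
```

```bash
python3 -m handwheel '[[0,-2,-0.3,0,0,0,1],[0,-5,-0.3,0,0,0,1],[0,-9,-0.3,0,0,0,1],[0,-13,-0.3,0,0,0,1],[0,-17,-0.3,0,0,0,1],[0,-20,-0.3,0,0,0,1],[0,-20,-0.3,0,0,0,1],[0,-20,-0.3,0,0,0,1]]'
python3 - <<'E'
from bench import ctrl
from h import *
m=ctrl.camera_model("wrist");img=ctrl.get_image("wrist");cv2.imwrite("pics/w2.png",img[:,:,::-1])
c=cents(img)
st=ctrl.get_state();print(st["position"],st["ft_force"])
for x in c["red"]: print(x,onz(m,x[0],.018))
E
```

```text
time: 5.05
position: [0.4982, -0.0374, 0.0422]
tool_rot: [3.117, 0.387, -0.001]
ft_force: [-3.4, -0.7, 9.8]
grip_width: 0.007
[ 0.49816419 -0.03735572  0.04218361] [-3.56992312 -0.38797244 10.26411651]
([316.0, 209.4], [296, 162, 43, 98, 3635]) [ 0.53283065 -0.02625227  0.018     ]
```

View pics/w2.png

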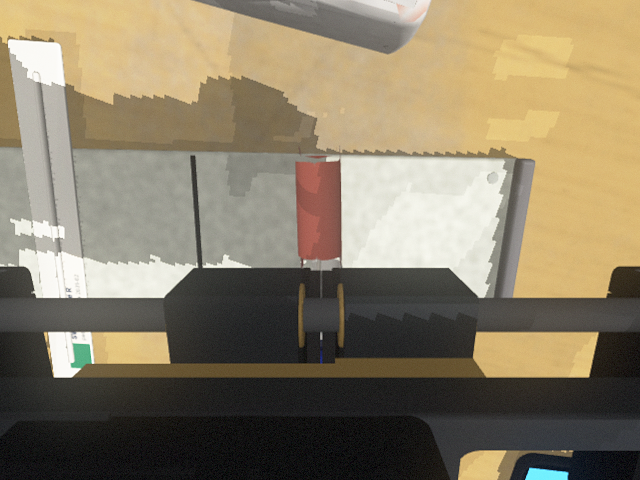

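```bash
python3 -m handwheel '[[0,0,-0.7,0,0,0,1],[0,-2,-0.7,0,0,0,1],[0,-5,-0.7,0,0,0,1],[0,-8,-0.7,0,0,0,1],[0,-10,-0.7,0,0,0,1],[0,-10,-0.7,0,0,0,1],[0,-10,-0.7,0,0,0,1]]'
cat > look.py <<'E'
import sys
from bench import ctrl
from h import *
m=ctrl.camera_model("wrist");img=ctrl.get_image("wrist");cv2.imwrite(f"pics/{sys.argv[1]}.png",img[:,:,::-1])
c=cents(img)
st=ctrl.get_state();print(st["time"],st["position"].round(4),st["ft_force"].round(1))
B=np.array([.5005,.0265,0]);th=np.deg2rad(12.);Q=np.array([[np.cos(th),np.sin(th)],[-np.sin(th),np.cos(th)]])
print("tcp board",(Q@(st["position"]-B)[:2]).round(4))
for x in c["red"]:
    if x[1][4]>400:
        p=onz(m,x[0],.018); print(x[1],p.round(4),"board",(Q@(p-B)[:2]).round(4))
E
python3 look.py w3
```

```text
time: 5.98
position: [0.4955, -0.0274, 0.0422]
tool_rot: [3.118, 0.387, -0.001]
ft_force: [-2.5, -0.3, 6.4]
grip_width: 0.004
6.025 [ 0.4955 -0.0274  0.0422] [-1.9 -0.3  6.4]
tcp board [-0.0161 -0.0517]
[307, 162, 43, 98, 3584] [ 0.5315 -0.0212  0.018 ] board [ 0.0204 -0.0531]
```

```bash
python3 -m handwheel '[[0,-2,-0.3,0,0,0,1],[0,-5,-0.3,0,0,0,1],[0,-8,-0.3,0,0,0,1],[0,-10,-0.3,0,0,0,1],[0,-10,-0.3,0,0,0,1],[0,-10,-0.3,0,0,0,1]]'
python3 look.py w4
```

```text
time: 6.78
position: [0.4933, -0.0181, 0.0422]
tool_rot: [3.118, 0.387, 0.0]
ft_force: [0.6, -0.2, -0.6]
grip_width: 0.006
6.825 [ 0.4934 -0.0181  0.0423] [-0.3  0.  -0.3]
tcp board [-0.0162 -0.0422]
[317, 161, 45, 100, 3918] [ 0.5304 -0.0175  0.018 ] board [ 0.0201 -0.0492]
```

View pics/w4.png

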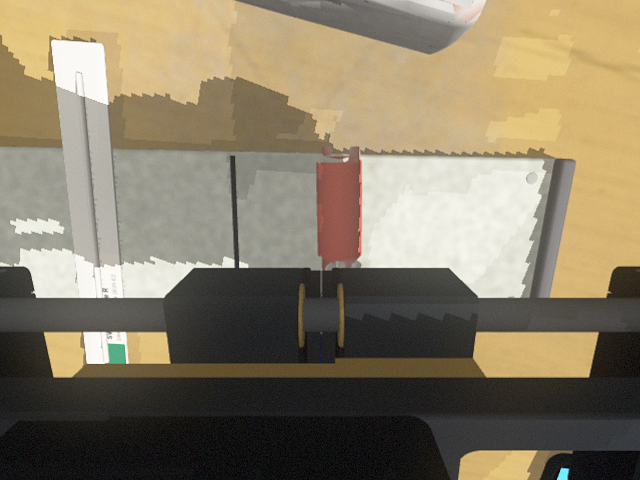

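```bash
python3 -m handwheel '[[0,0,-6,0,0,0,1],[0,8,-6,0,0,0,1],[0,15,-6,0,0,0,1],[0,15,-3,0,0,0,1],[0,15,-3,0,0,0,1]]'
python3 look.py w5
```

```text
time: 7.45
position: [0.4966, -0.0326, 0.0449]
tool_rot: [-3.117, -0.386, 0.001]
ft_force: [0.6, -0.3, 0.0]
grip_width: 0.006
7.5 [ 0.4967 -0.0324  0.045 ] [ 0.3  0.3 -0.2]
tcp board [-0.016  -0.0568]
[286, 161, 42, 98, 3598] [ 0.5302 -0.0168  0.018 ] board [ 0.0201 -0.0485]
```

```bash
python3 -m handwheel '[[0,0,2,0,0,0,1],[0,0,3,0,0,0,1],[0,0,3,0,0,0,1]]'
python3 look.py w6
```

```text
time: 7.88
position: [0.4969, -0.0326, 0.0424]
tool_rot: [3.117, 0.387, -0.0]
ft_force: [-1.1, -0.3, 1.5]
grip_width: 0.005
7.925 [ 0.4969 -0.0326  0.0424] [-0.7 -0.7  0.9]
tcp board [-0.0158 -0.057 ]
[286, 162, 43, 99, 3680] [ 0.5302 -0.0169  0.018 ] board [ 0.0201 -0.0486]
```

```bash
python3 -m handwheel '[[0,-1,0.3,0,0,0,1],[0,-4,0.3,0,0,0,1],[0,-8,0.3,0,0,0,1],[0,-12,0.2,0,0,0,1],[0,-16,0.1,0,0,0,1],[0,-20,0,0,0,0,1],[0,-23,0,0,0,0,1],[0,-25,0,0,0,0,1],[0,-26,0,0,0,0,1],[0,-26,0,0,0,0,1],[0,-26,0,0,0,0,1]]'
python3 look.py w7
```

```text
time: 9.3
position: [0.4907, -0.0074, 0.0422]
tool_rot: [-3.118, -0.387, -0.0]
ft_force: [-0.8, 0.3, 1.2]
grip_width: 0.004
9.35 [ 0.4907 -0.0075  0.0423] [0.2 0.2 0.4]
tcp board [-0.0166 -0.0312]
[313, 162, 45, 99, 3647] [ 0.5272 -0.0043  0.018 ] board [ 0.0197 -0.0357]
```

```bash
python3 -m handwheel '[[0,0,-6,0,0,0,1],[0,6,-6,0,0,0,1],[0,12.5,-6,0,0,0,1],[0,12.5,-3,0,0,0,1],[0,12.5,-1,0,0,0,1],[0,12.5,0.2,0,0,0,1],[0,12.5,0.2,0,0,0,1]]'
python3 look.py w8
```

```text
time: 10.22
position: [0.4935, -0.0195, 0.0423]
tool_rot: [3.117, 0.387, -0.001]
ft_force: [-3.1, -1.2, 4.2]
grip_width: 0.007
10.275 [ 0.4935 -0.0195  0.0423] [-1.9 -1.   4.2]
tcp board [-0.0164 -0.0435]
[287, 161, 43, 100, 3666] [ 0.5272 -0.0042  0.018 ] board [ 0.0197 -0.0356]
```

View pics/w8.png

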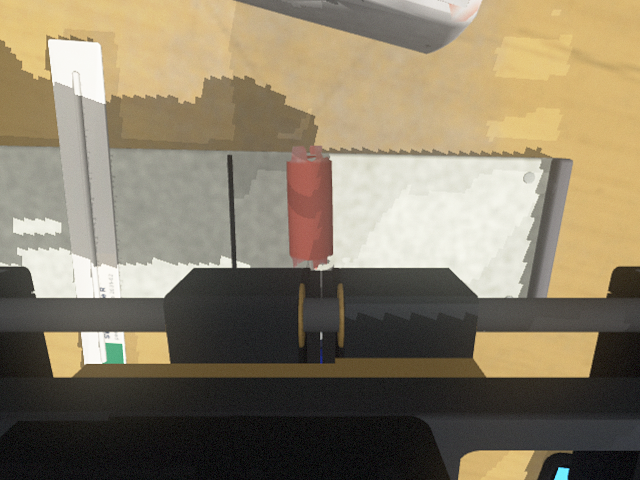

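The tube (red part at px 310,210) lies nearly parallel to the line (px 232,210), and it moves about half as far as the finger. I'll go on with the same strokes.

```bash
python3 -m handwheel '[[0,-1,0,0,0,0,1],[0,-4,0,0,0,0,1],[0,-8,-0.1,0,0,0,1],[0,-12,-0.2,0,0,0,1],[0,-16,-0.3,0,0,0,1],[0,-20,-0.3,0,0,0,1],[0,-23,-0.3,0,0,0,1],[0,-25,-0.3,0,0,0,1],[0,-26,-0.3,0,0,0,1],[0,-26,-0.3,0,0,0,1],[0,-26,-0.3,0,0,0,1]]'
python3 look.py w9
python3 -m handwheel '[[0,0,-6,0,0,0,1],[0,6,-6,0,0,0,1],[0,12.5,-6,0,0,0,1],[0,12.5,-3,0,0,0,1],[0,12.5,-1,0,0,0,1],[0,12.5,0.2,0,0,0,1],[0,12.5,0.2,0,0,0,1]]'
python3 look.py w10
```

```text
time: 11.65
position: [0.4874, 0.0056, 0.0424]
tool_rot: [3.118, 0.386, 0.0]
ft_force: [-0.5, 0.2, 0.5]
grip_width: 0.007
11.7 [0.4874 0.0056 0.0424] [-0.3 -0.2  0.8]
tcp board [-0.0171 -0.0177]
[314, 161, 42, 98, 3584] [0.5245 0.0085 0.018 ] board [ 0.0197 -0.0226]
time: 12.58
position: [0.4901, -0.0063, 0.0423]
tool_rot: [3.117, 0.387, -0.001]
ft_force: [-1.1, -1.2, 3.9]
grip_width: 0.004
12.625 [ 0.4902 -0.0063  0.0423] [-2.1 -0.8  3.8]
tcp board [-0.0169 -0.03  ]
[288, 160, 44, 99, 3665] [0.5246 0.0084 0.018 ] board [ 0.0198 -0.0227]
```

```bash
python3 -m handwheel '[[0,-1,0,0,0,0,1],[0,-4,0,0,0,0,1],[0,-8,-0.1,0,0,0,1],[0,-12,-0.2,0,0,0,1],[0,-16,-0.3,0,0,0,1],[0,-20,-0.3,0,0,0,1],[0,-23,-0.3,0,0,0,1],[0,-25,-0.3,0,0,0,1],[0,-26,-0.3,0,0,0,1],[0,-26,-0.3,0,0,0,1],[0,-26,-0.3,0,0,0,1]]'
python3 look.py w11
python3 -m handwheel '[[0,0,-6,0,0,0,1],[0,6,-6,0,0,0,1],[0,12.5,-6,0,0,0,1],[0,12.5,-3,0,0,0,1],[0,12.5,-1,0,0,0,1],[0,12.5,0.2,0,0,0,1],[0,12.5,0.2,0,0,0,1]]'
python3 look.py w12
```

```text
time: 14.0
position: [0.4841, 0.0187, 0.0425]
tool_rot: [3.118, 0.386, 0.0]
ft_force: [-1.0, -0.1, 1.1]
grip_width: 0.004
14.05 [0.4841 0.0187 0.0425] [ 0.1 -0.3  0.5]
tcp board [-0.0177 -0.0043]
[316, 160, 45, 99, 3937] [0.5221 0.02   0.018 ] board [ 0.0198 -0.0109]
time: 14.92
position: [0.4868, 0.0068, 0.0424]
tool_rot: [3.117, 0.387, -0.001]
ft_force: [-1.5, -0.5, 2.8]
grip_width: 0.006
14.975 [0.4868 0.0068 0.0424] [-1.8 -0.3  2.9]
tcp board [-0.0175 -0.0165]
[291, 159, 42, 100, 3659] [0.522  0.0207 0.018 ] board [ 0.0198 -0.0101]
```

View pics/w12.png

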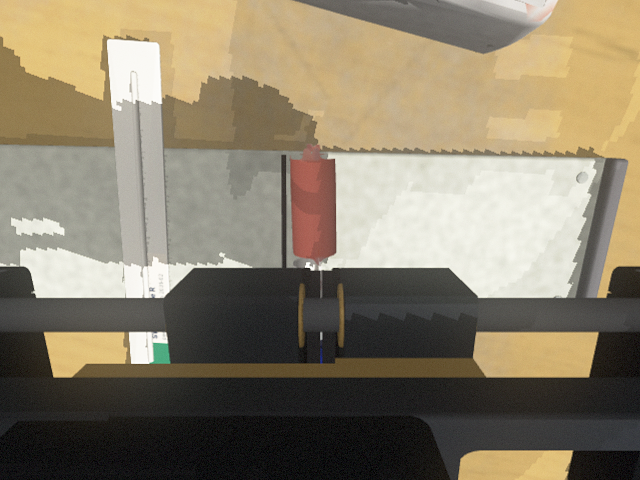

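```bash
python3 -m handwheel '[[0,-1,0,0,0,0,1],[0,-4,0,0,0,0,1],[0,-8,-0.1,0,0,0,1],[0,-12,-0.2,0,0,0,1],[0,-16,-0.3,0,0,0,1],[0,-19,-0.3,0,0,0,1],[0,-21,-0.3,0,0,0,1],[0,-22,-0.3,0,0,0,1],[0,-22,-0.3,0,0,0,1],[0,-22,-0.3,0,0,0,1]]'
python3 look.py w13
python3 -m handwheel '[[0,0,-3,0,0,0,1],[0,0,-20,0,0,0,1],[0,0,-50,0,0,0,1],[0,0,-100,0,0,0,1],[-60,0,-130,0,0,0,1],[-60,0,-130,0,0,0,1],[-60,0,-130,0,0,0,1],[-60,0,-130,0,0,0,1]]'
python3 look.py w14
```

```text
time: 16.23
position: [0.4817, 0.0279, 0.0426]
tool_rot: [3.118, 0.386, -0.0]
ft_force: [-0.0, -1.0, 1.1]
grip_width: 0.006
16.275 [0.4818 0.0279 0.0426] [-0.1 -0.6 -0.5]
tcp board [-0.018   0.0052]
[320, 158, 45, 100, 3953] [0.5208 0.0274 0.018 ] board [ 0.02   -0.0033]
time: 17.27
position: [0.4238, 0.0138, 0.1721]
tool_rot: [-3.116, -0.388, 0.001]
ft_force: [0.1, -0.3, -0.4]
grip_width: 0.005
17.325 [0.4237 0.0139 0.1718] [ 0.  -0.7 -0.4]
tcp board [-0.0777  0.0036]
[322, 70, 27, 65, 1595] [0.5228 0.027  0.018 ] board [ 0.0219 -0.0041]
```

View pics/w14.png

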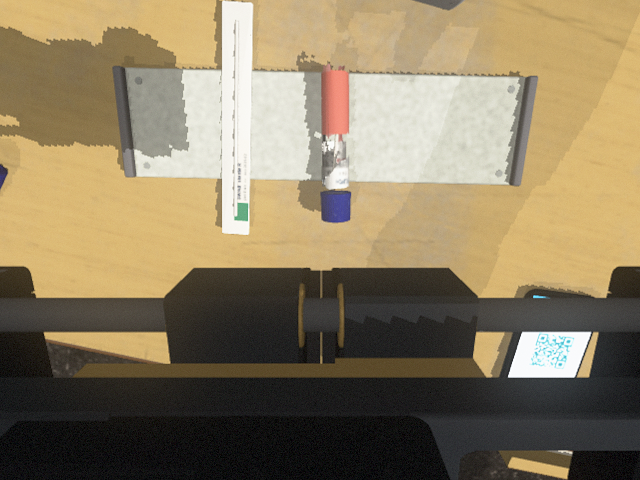

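```bash
cat > fin.py <<'E'
import sys
from bench import ctrl
from h import *
m=ctrl.camera_model("wrist");img=ctrl.get_image("wrist");cv2.imwrite(f"pics/{sys.argv[1]}.png",img[:,:,::-1])
hsv=cv2.cvtColor(img,cv2.COLOR_RGB2HSV)
# tube edge midline from red + blue blobs
k=cv2.inRange(hsv,(110,120,60),(128,255,255));N,L,S,C=cv2.connectedComponentsWithStats(k)
i=max((i for i in range(1,N) if 250<C[i][0]<400 and 100<C[i][1]<262),key=lambda i:S[i,4]);bl=C[i]
r=[x for x in cents(img)["red"] if x[1][4]>600][0][0]
R_,B_=onz(m,r,.018)[:2],onz(m,bl,.018)[:2]
d=(R_-B_)/np.linalg.norm(R_-B_); o=B_+d*.062
print("red",r,"blue",bl.round(1),"tube yaw",np.degrees(np.arctan2(d[1],d[0])),"origin",o.round(4), "dist",np.linalg.norm(R_-B_))
np.save("tube.npy",np.r_[o,d])
E
python3 fin.py w15; python3 - <<'E'
import cv2
a=cv2.imread("pics/w15.png")[50:200,100:560];cv2.imwrite("pics/w15z.png",cv2.resize(a,None,fx=1.7,fy=1.7,interpolation=2))
E
```

```text
red [335.7, 100.9] blue [341.1 208.6] tube yaw 17.792501143070822 origin [0.4995 0.0195] dist 0.08651249951373058
```

View pics/w15z.png

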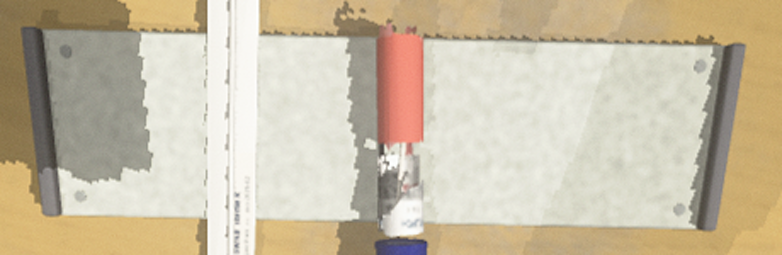

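```bash
python3 - <<'E'
from bench import ctrl
from h import *
m=ctrl.camera_model("wrist");f=lambda p,z:onz(m,(100+p[0]/1.7,50+p[1]/1.7),z)[:2]
for z in (.012,.006):
    c=[f(p,z) for p in((22,28),(745,44),(45,215),(712,230))]
    C=np.mean(c,0);dx=(c[0]+c[1]-c[2]-c[3])/2;dy=(c[0]+c[2]-c[1]-c[3])/2
    print(z,C,np.degrees(np.arctan2(dx[1],dx[0])),np.degrees(np.arctan2(-dy[0],dy[1])),np.linalg.norm(dx),np.linalg.norm(dy))
    th=np.arctan2(-dy[0],dy[1]);Q=np.array([[np.cos(th),np.sin(th)],[-np.sin(th),np.cos(th)]])
    for n,p in (("foot",(335.5,70)),("red",(335.7,100.9)),("cap",(336,207)),("shoulder",(336,192))):
        print(n,(Q@(onz(m,p,.018)[:2]-C)).round(4))
# independent: top camera
T=ctrl.camera_model("top");img=ctrl.get_image("top");cv2.imwrite("pics/top5.png",cv2.resize(img[200:300,230:400,::-1],None,fx=4.5,fy=4.5,interpolation=2))
S=ctrl.camera_model("side");img2=ctrl.get_image("side");cv2.imwrite("pics/side5.png",cv2.resize(img2[195:325,240:370,::-1],None,fx=4.5,fy=4.5,interpolation=2))
print(cents(img,(230,205,400,300)),cents(img2,(240,195,345,325)))
E
```

```text
0.012 [0.5008191  0.03063214] 12.698824018345041 12.93620734295313 0.08625004922969146 0.33542714301913457
foot [ 0.0431 -0.0075]
red [ 0.0206 -0.0084]
cap [-0.0643 -0.0113]
shoulder [-0.0516 -0.0109]
0.006 [0.50103386 0.03063992] 12.698824018345055 12.936207342953121 0.08793363633983926 0.3419746269849333
foot [ 0.0429 -0.0074]
red [ 0.0204 -0.0083]
cap [-0.0645 -0.0113]
shoulder [-0.0518 -0.0109]
{'red': [([311.9, 230.1], [308, 228, 8, 5, 32])], 'blue': []} {'red': [([311.6, 250.3], [301, 243, 22, 15, 185])], 'blue': [([277.1, 262.8], [272, 258, 11, 11, 95])]}
```

View pics/side5.png

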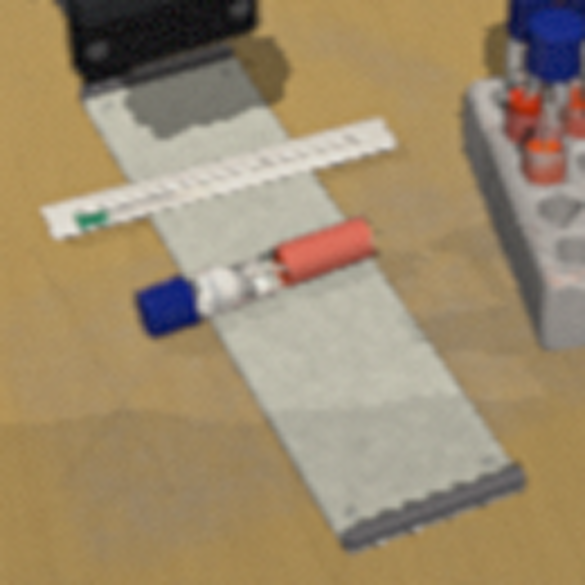

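View pics/top5.png

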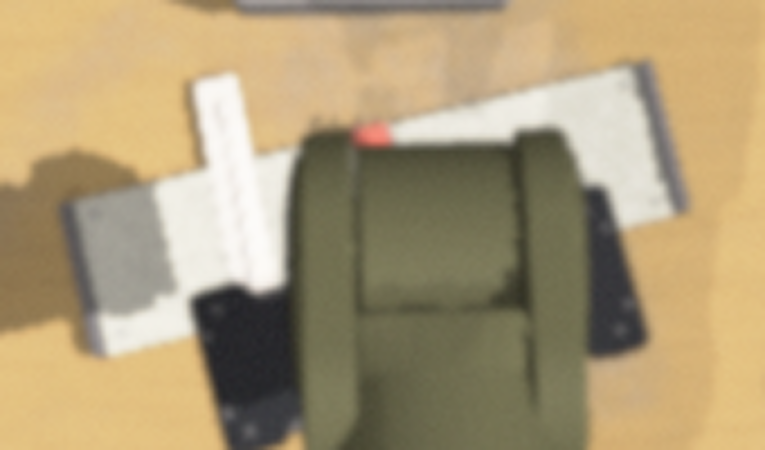

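```bash
python3 - <<'E'
from bench import ctrl
from h import *
st=ctrl.get_state();m=ctrl.camera_model("wrist")
M=R.from_rotvec(st["tool_rot"]);off=M.inv().apply(m["xyz"]-st["position"]);ro=M.inv()*R.from_rotvec(m["orientation"])
print(off)
def at(p,rv):
    W=R.from_rotvec(rv);return dict(mtx=m["mtx"],xyz=np.array(p)+W.apply(off),orientation=(W*ro).as_rotvec())
rv=[3.117,.387,-.001]
for n,p,l,r in (("w12",[.4868,.0068,.0424],((283.5,156),(284.5,262)),((313,160),(314.5,255))),("w8",[.4935,-.0195,.0423],((230,156),(233.5,264)),((309,160),(311,255)))):
    mm=at(p,rv)
    a,b=[onz(mm,q,.006)[:2] for q in l]; c,d=[onz(mm,q,.018)[:2] for q in r]
    u=(a-b)/np.linalg.norm(a-b); nn=np.array([-u[1],u[0]])
    v=c-d
    print(n,"line",a,b,np.degrees(np.arctan2(u[1],u[0])),"tube",c,d,np.degrees(np.arctan2(v[1],v[0])),"offs foot/mid",(c-a)@nn*1000,(d-a)@nn*1000)
S=ctrl.camera_model("side");sp=lambda x,y:((x+.5)/4.5-.5+240,(y+.5)/4.5-.5+195)
a,b=onz(S,sp(358,242),.006),onz(S,sp(205,293),.006)
u=(a-b)[:2];u/=np.linalg.norm(u);nn=np.array([-u[1],u[0]])
for q in ((311.6,250.3),(277.1,262.8)): 
    p=onz(S,q,.018)[:2];print("side",p,(p-a[:2])@nn*1000)
E
```

```text
[ 6.79350496e-02  4.24991058e-05 -1.47774013e-01]
w12 line [0.54161479 0.0398668 ] [0.48704681 0.02709611] 13.172015911612599 tube [0.54393479 0.02494633] [0.49863924 0.0130296 ] 14.739841266736532 offs foot/mid -15.056584788140382 -16.33805631948368
w8 line [0.54177356 0.03956365] [0.48592656 0.02733759] 12.348420654178499 tube [5.50180992e-01 4.68360459e-04] [ 0.50494102 -0.01155668] 14.88534516474972 offs foot/mid -39.98881107147555 -42.060810537369356
side [0.52283613 0.02676946] -9.541470796420295
side [0.44347728 0.00466656] -12.353370093841308
```

```bash
python3 - <<'E'
from bench import ctrl
from h import *
st=ctrl.get_state();print(st["position"],todelta(st,(.4885,.0125,.0465)))
E
```

```text
[0.42356001 0.01380856 0.17178513] [ 62.8  17.4 125.2]
```

```bash
python3 -m handwheel '[[30,8,20,0,0,0,1],[63,17.5,50,0,0,0,1],[63,17.5,90,0,0,0,1],[63,17.5,115,0,0,0,1],[63,17.5,125,0,0,0,1],[63,17.5,125,0,0,0,1],[63,17.5,125,0,0,0,1]]'
python3 look.py w16
python3 -m handwheel '[[0,0,2,0,0,0,1],[0,0,3,0,0,0,1],[0,0,3,0,0,0,1],[0,0,3,0,0,0,1]]'
python3 look.py w17
```

```text
time: 18.35
position: [0.4899, 0.0118, 0.0487]
tool_rot: [3.117, 0.387, 0.003]
ft_force: [0.2, -0.7, 1.2]
grip_width: 0.007
18.4 [0.4899 0.0118 0.0488] [ 0.  -0.2  0.2]
tcp board [-0.0134 -0.0122]
[285, 166, 41, 96, 3403] [0.5204 0.0281 0.018 ] board [ 0.0198 -0.0026]
time: 18.9
position: [0.4889, 0.0118, 0.0447]
tool_rot: [3.118, 0.387, 0.0]
ft_force: [0.4, -0.5, -0.1]
grip_width: 0.009
18.95 [0.4889 0.0118 0.0447] [ 0.1 -0.5 -0.7]
tcp board [-0.0144 -0.012 ]
[284, 165, 43, 97, 3624] [0.5204 0.028  0.018 ] board [ 0.0198 -0.0026]
```

```bash
python3 -m handwheel '[[0,-2,0,0,0,0,1],[0,-2,1,0,0,0,1],[0,-2,2,0,0,0,1],[0,-2,2.4,0,0,0,1],[0,-2,2.4,0,0,0,1]]'
```

```text
time: 19.58
position: [0.4885, 0.0136, 0.0424]
tool_rot: [3.117, 0.387, -0.0]
ft_force: [-1.6, 0.6, 2.2]
grip_width: 0.006
```

```bash
python3 -m handwheel '[[0,-1,0.1,0,0,0,1],[0,-4,0.1,0,0,0,1],[0,-8,0,0,0,0,1],[0,-12,-0.1,0,0,0,1],[0,-15,-0.2,0,0,0,1],[0,-17,-0.2,0,0,0,1],[0,-19,-0.2,0,0,0,1],[0,-20,-0.2,0,0,0,1],[0,-20,-0.2,0,0,0,1],[0,-20,-0.2,0,0,0,1]]'
python3 look.py w18
python3 -m handwheel '[[0,0,-3,0,0,0,1],[0,0,-20,0,0,0,1],[0,0,-50,0,0,0,1],[0,0,-100,0,0,0,1],[-60,0,-130,0,0,0,1],[-60,0,-130,0,0,0,1],[-60,0,-130,0,0,0,1],[-60,0,-130,0,0,0,1],[-60,0,-130,0,0,0,1],[-60,0,-130,0,0,0,1],[-60,0,-130,0,0,0,1]]'
python3 look.py w19
python3 - <<'E'
from bench import ctrl
from h import *
S=ctrl.camera_model("side");img2=ctrl.get_image("side");cv2.imwrite("pics/side6.png",cv2.resize(img2[195:325,240:370,::-1],None,fx=4.5,fy=4.5,interpolation=2))
sp=lambda x,y:((x+.5)/4.5-.5+240,(y+.5)/4.5-.5+195)
a,b=onz(S,sp(358,242),.006),onz(S,sp(205,293),.006)
u=(a-b)[:2];u/=np.linalg.norm(u);nn=np.array([-u[1],u[0]])
c=cents(img2,(240,195,345,325))
for k in c: 
    p=onz(S,c[k][0][0],.018)[:2];print("side",k,p,(p-a[:2])@nn*1000)
E
```

```text
time: 20.82
position: [0.4836, 0.0331, 0.0423]
tool_rot: [-3.118, -0.386, -0.0]
ft_force: [-1.8, -0.8, 2.3]
grip_width: 0.007
20.875 [0.4836 0.033  0.0423] [-1.2 -0.9  1.7]
tcp board [-0.0152  0.0099]
[309, 165, 43, 98, 3734] [0.5181 0.0376 0.018 ] board [0.0195 0.0072]
time: 22.25
position: [0.4253, 0.0187, 0.172]
tool_rot: [-3.117, -0.387, 0.001]
ft_force: [0.8, 0.7, -0.1]
grip_width: 0.008
22.3 [0.4253 0.0186 0.1721] [0.4 0.  0.5]
tcp board [-0.0752  0.0079]
[315, 74, 27, 63, 1549] [0.5204 0.0368 0.018 ] board [0.0216 0.006 ]
side red [0.52033057 0.03637624] 0.3851302686647002
side blue [0.44127282 0.01433444] -2.4382235453522574
```

View pics/w19.png

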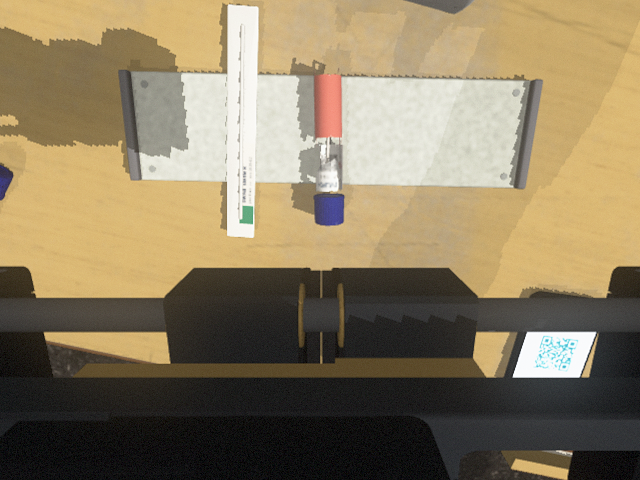

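View pics/side6.png

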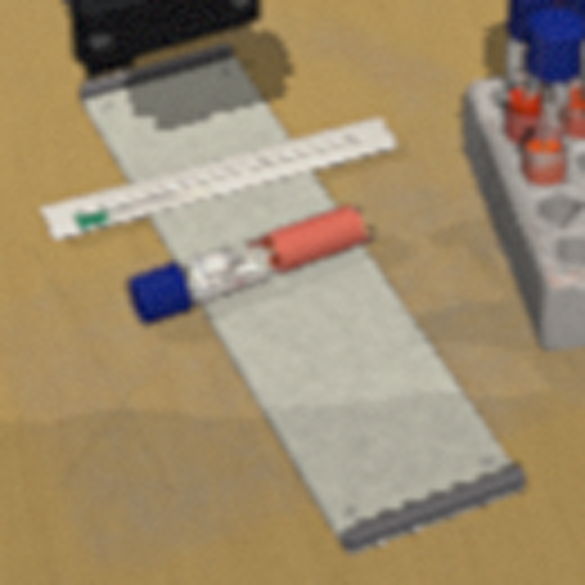

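```bash
python3 -m handwheel '[[0,0,0,0,0,0,1],[0,0,0,0,0,0,1],[0,0,0,0,0,0,1],[0,0,0,0,0,0,1]]'; python3 look.py w20; python3 -c "
from bench import ctrl
print(ctrl.close_job())"
```

```text
time: 22.85
position: [0.4254, 0.0184, 0.1725]
tool_rot: [3.118, 0.387, 0.0]
ft_force: [-0.4, 0.8, -0.0]
grip_width: 0.004
22.9 [0.4254 0.0185 0.1725] [-0.4 -0.6  0.6]
tcp board [-0.0752  0.0078]
[314, 74, 27, 63, 1568] [0.5203 0.0367 0.018 ] board [0.0215 0.0059]
the job is handed in; nothing more can be done
None
```

I rolled the tube about 73 mm along the board in six light strokes with the closed fingertips on its top. Its cap still hangs over the same edge. I handed the job in at about 23 s, with the arm clear of everything; no verdict was reported.

**Final position:** the tube's centre is within about 1 mm of the line (side camera −0.5 mm, wrist camera +0.7 mm). Its axis is about 2° off the line, and it sits about 7 mm toward the cap side along the board.

**At rest:** two wrist pictures 0.6 s apart showed it standing still to 0.1 mm.

**Roll:** I worked out the rolled angle from the distance travelled, nearly a full turn. I did not read it off the tube.

**Other objects:** the swab packet showed no movement in the pictures. I did not measure the pen or the wipes tub again afterwards, but the arm did not come near them.

**What disagreed:**
- My first wrist measurement was taken while the arm was still settling. It put the line about 4 mm off, so the fifth stroke ended about 10 mm short. I re-measured with the arm still and added the sixth stroke.
- The script's printed board position (+5.9 mm at the red part) still uses that early line estimate. The figures above use the corrected one.
- The fingertip force briefly reached about 10 N on the first stroke. In the readings after that it stayed between 1 and 6 N.

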